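# Torque the wheel nut with the click wrench

### The arm

A 7-joint arm with a two-finger parallel gripper is mounted at the origin on the work surface. World frame = base frame: x ahead of the robot, y to its left, z up, the work surface at z = 0. Lengths are in m, angles in rad, forces in N, time in s.
With the tool pointing down it reaches from about 0.425 to 0.925 m from the base axis. Payload 6.8 kg.
Tool frame: the origin (TCP) lies at the very end of the fingers, on their centre line; the grasp point (between the pads) lies 19 mm behind it; z points along the fingers, y is the line along which they close (so a half turn about z gives the same grasp; the last joint's range is limited). The gripper opens to 85 mm and grips with 20 to 120 N. Pads are 22 mm wide; open, the fingers measure 114 mm over their backs; the gripper's body (76 mm by 85 mm) begins 54 mm behind the grasp point. The pads swing forward as they close: fully open they stand 13 mm farther back than shut.
Start: joints at [-1.288, 0.477, 0.022, 1.555, -0.011, 1.109, -0.083], TCP at [0.257, 0.624, 0.231] pointing down, gripper open.
Joint ranges: [-2.96, 2.96], [-0.34, 2.1], [-1.41, 1.46], [0.24, 2.44], [-1.37, 4.51], [0.17, 1.92], [-2.96, 2.96]. Speed limits (rad/s): [2.39, 2.39, 3.14, 3.14, 3.14, 3.14, 3.14].

### API

Orientations are given as a unit quaternion [w, x, y, z].
In Python, from station import get_obs, read_camera, hand_in gives the robot as it stands.
- The arm moves only by the tool arm_command, never from a script. Its argument "commands" is one flat list of numbers, 7 for each row, row after row: the shift along the tool's x, y, z in m, then the turn, a rotation vector about the tool's x, y, z in degrees, then the opening, from 0 (shut) to 1 (fully open). In form: [tx, ty, tz, rx, ry, rz, fingers, tx, ty, tz, rx, ry, rz, fingers, ...]. A call has 1 to 8 rows; each row is the pose to reach, as a shift and turn from the pose commanded when the call began, along the tool's axes at that moment; what a row does not reach only later rows make up. A row lasts 1/10 s, in which the tool goes at most 50 mm and 8.59 degrees, less where a joint would pass 70% of its speed; a pose out of reach is approached as far as the arm can. A call with a gripper value outside its range is refused whole. The fingers move at their own pace and stop on an object; "force" is the grip in N (left out, the last holds). Time passes only in rows, so rows that repeat a pose let the fingers close. It gives the time, the measured TCP pose, the force, the opening and the grip force at its end, in the units of the state.
- get_obs(): the state, without advancing time (a new reading comes with each control period).
- read_camera(name): name is "scene" or "top" or "wrist"; returns a dict with "img" (384x512x3 uint8, red, green, blue), "camera_matrix" (3x3 intrinsics, pixels), "pose" (4x4, takes a point from camera to world coordinates). Camera axes: x right, y down, z forward; pixel columns grow to the right and rows downward; lengths in m; the calibration is good to about 2 mm. A picture is of the moment at which its call begins. There is no depth.
- hand_in(): hands the job in; it is judged then, once.
The state is a dict: "t": time; "q": joint angles; "joint_vel": joint speeds; "joint_torque": joint torques, N m; "eef_pos": TCP position; "tool_rot": TCP orientation; "contact_force": force on the tool from outside, world axes, zero at the start; "torque": the same for the moment, N m; "gripper_width": opening from 0.0 (shut) to 1.0 (fully open); "grasp_force": force on a finger pad.
Only numpy, scipy, OpenCV 4.12 (cv2) and the standard library are available. Lean on these libraries where they do the work, as an engineer would, in place of code of your own. Each camera call takes 0.05 s, during which the arm holds its last target. There are 200 camera calls.

### The job

Lift the click wrench off its wooden rest and seat its socket gently and fully over the brass wheel nut. Then tighten the nut clockwise (seen from above) with the wrench handle until it has turned home and the handle breaks over at its hinge; stop there, before the hinge is bent to its end stop, let the handle straighten, and leave the wrench sitting flat on the nut. Leave the mug, the jar and the screwdriver where they are.

Things in the scene. Friction and masses are not known exactly. Their poses are not given: they have to be found in the camera images.
- nut_top (a point): top centre of the brass hex nut in the wheel's middle: 32 mm across flats, 24.5 mm tall, the top 6 mm tapering to 26 mm. z up, x through the middle of a flat. It turns clockwise easily (about 0.3 N m) for 0.35 to 0.85 rad, unmarked and different each time, then is home and stops
- nut_mark (a point): white mark at the upper edge of one flat of the nut, 16 mm out from its axis along its x, 6 mm below its top; turns with the nut. The wheel (rubber tyre 200 mm across, top 60 mm above the bench) lies fixed on the bench, axle upright; the nut stands on its flat hub face, 66 mm above the bench
- socket (a point): centre of the wrench socket's open lower end; socket 51 mm across outside, hex cavity 34 mm across flats, 27 mm deep (1 mm clear of the nut all round, play about 0.1 rad each way). z up its axis, x along the straight handle. Fits when its x is at a multiple of 60 degrees to the nut's x. Fully seated it lies 24.5 mm below nut_top, on the hub face
- head_grip (a point): centre of the wrench's steel head, on the socket axis, 50 mm above the socket's lower end: block 50 mm along the handle, 36 mm wide with flat upright sides, top 15 mm above this point, underside 22 mm below; grip it from above across its width. Wrench 0.6 to 0.8 kg, balanced within 25 mm of the socket axis, so it stands on its socket unaided. Axes as socket
- handle_grip (a point): on the axis of the black handle grip, 200 mm from the socket axis when straight, 46 mm above the socket's lower end. The grip is round, 26 mm thick, 145 to 250 mm from the socket axis, a red band at each end; nearer the head is an 18 mm steel tube. x points to the handle end, z up
- handle (a joint): bend of the handle at its hinge (upright pin 42 mm from the socket axis), rad: 0 straight, grows when forced clockwise from above. Straight up to about 9.5 N sideways at handle_grip, then it gives way, the force falling as it bends (about 7 N at 0.2); end stop 0.42. A clear click bends 0.15 to 0.3; past 0.36 is overtightened. Springs straight when let go
- rest (a point): top of the fixed wooden rest board (18 mm above the bench) under the parked socket; x runs along the parked handle, which lies in a forked post 185 mm away, cheeks 64 mm above the bench and 36 mm apart
- mug_mid (a point): yellow mug, 82 mm wide, 95 mm tall; this point half-way up on its axis; leave alone
- jar_mid (a point): jar, 60 mm wide, 80 mm tall; this point half-way up on its axis; leave alone
- driver_mid (a point): red-handled screwdriver lying on the bench; this point at the middle; leave alone
Not all that is in view belongs to the job. What is shaped like the part that bears nut_top but green or purple is not meant.

How it is judged:
On the way, in this order (a step that is already met when the one before it is completed fails the run):
1. the socket is fully over the nut (within 5 mm of full depth, 3 mm of its axis, upright within 0.12 rad), the handle straight (z of socket in the frame of nut_top below -0.0195 m and horizontal distance between socket and nut_top below 0.003 m and angle between socket's own z axis and vertical below 0.12 rad and value of joint handle below 0.06 rad), for 0.2 s.
2. with the socket on the nut, and the nut turned on from its start, the handle breaks over by more than 0.12 rad (z of socket in the frame of nut_top below -0.016 m and horizontal distance between socket and nut_top below 0.004 m and value of joint handle above 0.12 rad and distance of nut_mark from where it was at the start of the episode above 0.0045 m), for 0.1 s.
At the end, for the whole second after the job is handed in: The nut has been turned home, the wrench rests still on it (socket within 7 mm of full depth, within 4 mm of the nut's axis, upright within 0.12 rad) and its handle is straight again (bend under 0.06 rad) (z of socket in the frame of nut_top below -0.0175 m and horizontal distance between socket and nut_top below 0.004 m and angle between socket's own z axis and vertical below 0.12 rad and value of joint handle below 0.06 rad and distance of nut_mark from where it was at the start of the episode above 0.0045 m and linear speed of wrench below 0.02 m/s); the robot touches nothing.
It fails at once if the handle is bent past 0.36 rad (overtightened) (value of joint handle above 0.36 rad).
It fails at once if the mug is moved more than 20 mm (distance of mug_mid from where it was at the start of the episode above 0.02 m).
It fails at once if the jar is moved more than 20 mm (distance of jar_mid from where it was at the start of the episode above 0.02 m).
It fails at once if the screwdriver is moved more than 20 mm (distance of driver_mid from where it was at the start of the episode above 0.02 m).
It fails at once if the socket is rammed onto the nut: over 40 N between wrench and nut while the socket is not yet down on it (more than 7 mm short) (contact force between wrench and nut above 40 N and z of socket in the frame of nut_top above -0.0175 m).
It also fails if it takes over 64 s, if anything falls off the work surface, if the arm or the gripper's body presses on something with over 40 N, if the wrist force passes 120 N, or if a joint passes its speed limit or range.

## Working session

There is one attempt and no reset: what is moved stays moved. The work goes in short steps, Python scripts to look and compute and a tool call to move; the robot and the scene stay as the last step left them, time stands still between calls to the robot, and variables do not carry over. Pictures are saved under pics/ and viewed, at most 10 in all, crops included, and the job is handed in when it is done.

Besides the shell and the picture viewer there is one more tool, called after "Emit:" as name(argument=value, ...) on one line, values as JSON. arm_command: Moves the arm, as the interface text tells. Its arguments: {"type":"object","properties":{"commands":{"type":"array","items":{"type":"number"}},"force":{"type":"number"}},"required":["commands"]}

```bash
mkdir -p pics
cat > h.py <<'E'
import numpy as np, cv2
from scipy.spatial.transform import Rotation as R
from station import get_obs, read_camera, hand_in
def snap(n,f):
    c=read_camera(n); cv2.imwrite('pics/'+f,c['img'][:,:,::-1]); np.savez('pics/'+f+'.npz',**c); return c
def load(f): return np.load('pics/'+f+'.npz')
def ray(c,u,v):
    P=c['pose']; d=P[:3,:3]@np.linalg.inv(c['camera_matrix'])@[u,v,1]; return P[:3,3],d
def at_z(c,u,v,z):
    o,d=ray(c,u,v); return o+d*(z-o[2])/d[2]
def proj(c,p):
    P=c['pose']; q=P[:3,:3].T@(np.array(p)-P[:3,3]); k=c['camera_matrix']@q; return k[:2]/k[2]
def tri(*obs):
    A=0;b=0
    for c,u,v in obs:
        o,d=ray(c,u,v); d/=np.linalg.norm(d); M=np.eye(3)-np.outer(d,d); A=A+M;b=b+M@o
    return np.linalg.solve(A,b)
def state():
    o=get_obs(); return o
E
python3 - <<'E'
from h import *
a=snap('scene','s1.png');b=snap('top','t1.png')
cv2.imwrite('pics/st.png',cv2.resize(np.vstack([a['img'],b['img']])[:,:,::-1],None,fx=.78,fy=.78))
for c in(a,b): print(c['pose'].round(3),c['camera_matrix'].round(1))
o=get_obs(); print(o)
E
```

```text
[[ 0.616  0.54  -0.574  1.098]
 [ 0.788 -0.403  0.466 -0.391]
 [ 0.02  -0.739 -0.673  0.749]
 [ 0.     0.     0.     1.   ]] [[385.4   0.  266.3]
 [  0.  385.4 187. ]
 [  0.    0.    1. ]]
[[-0.018 -0.994  0.112  0.378]
 [-1.     0.021  0.018  0.046]
 [-0.021 -0.111 -0.994  1.387]
 [ 0.     0.     0.     1.   ]] [[458.5   0.  249.4]
 [  0.  458.5 187.4]
 [  0.    0.    1. ]]
{'t': 0.1, 'q': array([-1.28807346,  0.47772608,  0.02236119,  1.55635595, -0.01150446,
        1.10930573, -0.08310119]), 'joint_vel': array([-0.00063926, -0.00099816,  0.00016493, -0.00108578,  0.00133249,
       -0.00105386, -0.00070303]), 'joint_torque': array([ 4.86031466e-03, -5.97761965e+01,  1.61400698e+00, -2.81952685e+01,
        1.28569620e-02,  5.04866344e-03,  2.34519369e-06]), 'eef_pos': array([0.25695568, 0.62359561, 0.23041608]), 'tool_rot': array([-9.94806543e-05,  1.94169918e-01,  9.80967557e-01, -8.27385149e-04]), 'contact_force': array([-0.46788167, -0.37954646, -0.31956413]), 'torque': array([ 0.02240158,  0.01410938, -0.0292888 ]), 'grasp_force': 0.0, 'gripper_width': 0.9914404938708675}
```

View pics/t1.png

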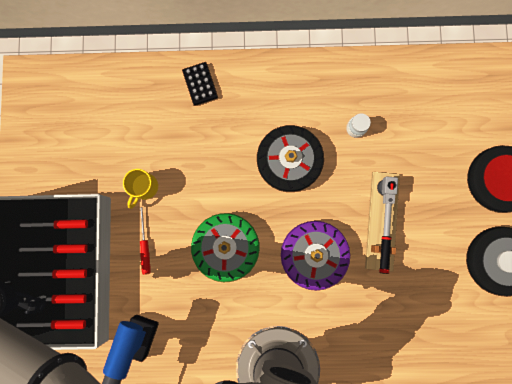

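View pics/s1.png

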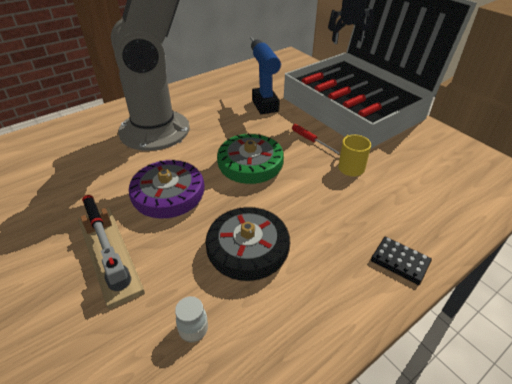

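Top view: the wheel candidates are black at (290,157), green at (224,247) and purple at (316,255). Black is the one meant. The wrench head is at (389,186) and the handle end at (385,272); the jar is at (359,125), the mug at (138,184). I'll check the choice in one close crop.

Run:
```python
from h import *
a=load('s1.png');b=load('t1.png')
n1=b['img'][130:190,255:325];w=b['img'][165:280,355:415]
n2=a['img'][205:265,205:290]
f=lambda i,s:cv2.resize(i,(int(i.shape[1]*s),int(i.shape[0]*s)),interpolation=cv2.INTER_CUBIC)
C=np.zeros((580,790,3),np.uint8)
x=f(n1,4.8);C[:x.shape[0],:x.shape[1]]=x
y=f(n2,4.8);C[290:290+y.shape[0],:y.shape[1]]=y[:290]
z=f(w,5);C[:z.shape[0],450:450+z.shape[1]]=z
cv2.imwrite('pics/crop.png',C[:,:,::-1])
print('nut',at_z(b,290.5,155.5,.0905),at_z(a,248,229,.0905), tri((b,290.5,155.5),(a,248,229)))
print('head',at_z(b,389,185,.083),at_z(b,385,255,.064))
print('mug',at_z(b,138,184,.09),'jar',at_z(b,359,125,.08))
```

```text
nut [ 0.61299912 -0.04900325  0.0905    ] [ 0.62323591 -0.0562289   0.0905    ] [ 0.61496863 -0.05007656  0.07885266]
head [ 0.52306884 -0.32691008  0.083     ] [ 0.32547513 -0.31065691  0.064     ]
mug [0.54000136 0.38915039 0.09      ] jar [ 0.70013344 -0.25046975  0.08      ]
```

View pics/crop.png

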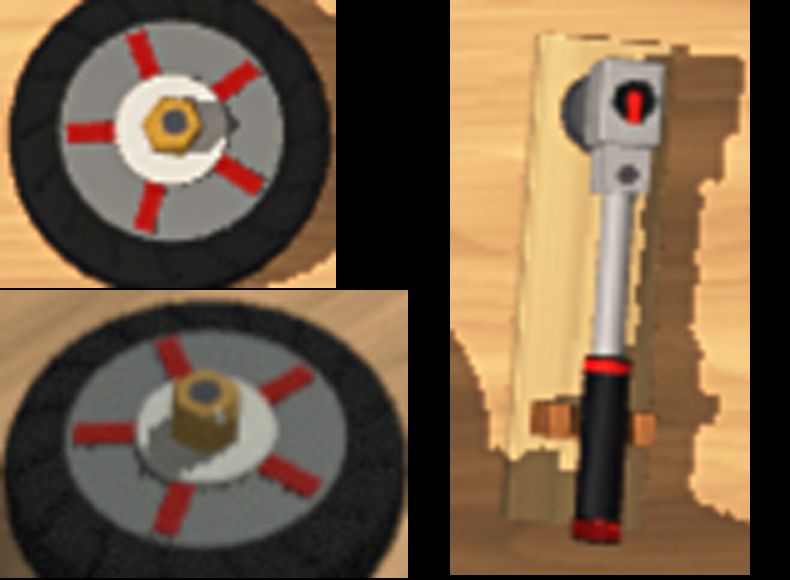

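```bash
cat >> h.py <<'E'
def go(p,head,o=None):
    "shift (mm, tool axes) and turn (deg) from present pose to tool-down pose at p, tool x at heading deg"
    o=o or get_obs(); q=o['tool_rot']; r=R.from_quat([q[1],q[2],q[3],q[0]])
    h=np.radians(head); X=np.array([np.cos(h),np.sin(h),0]); Z=np.array([0,0,-1.]); T=R.from_matrix(np.c_[X,np.cross(Z,X),Z])
    print('t',round(o['t'],2),'pos',o['eef_pos'].round(4),'head',np.degrees(np.arctan2(*r.as_matrix()[1::-1,0])).round(2),'F',o['contact_force'].round(1),'w',round(o['gripper_width'],3))
    print('shift mm',(r.inv().apply(np.array(p)-o['eef_pos'])*1000).round(1),'turn',np.degrees((r.inv()*T).as_rotvec()).round(2))
E
python3 - <<'E'
from h import *
a=load('s1.png');b=load('t1.png')
p=tri((b,291.5,155.4),(a,247.7,225.4));print('nut',p,at_z(b,291.5,155.4,.0905),at_z(a,247.7,225.4,.0905))
m=at_z(a,251.3,231.7,.0845);print('mark',m)
print('head',at_z(b,391,186,.083),'end',at_z(b,384.4,270,.064))
go([.56,-.05,.33],165)
E
```

```text
nut [ 0.61366499 -0.0511555   0.09062838] [ 0.6132261  -0.05186845  0.0905    ] [ 0.61400573 -0.05036825  0.0905    ]
mark [ 0.62997889 -0.05197592  0.0845    ]
head [ 0.52008976 -0.33241478  0.083     ] end [ 0.28352414 -0.30682504  0.064     ]
t 0.1 pos [0.257  0.6236 0.2304] head 157.61 F [-0.5 -0.4 -0.3] w 0.991
shift mm [-536.8 -507.5  -98.7] turn [-0.1   0.   -7.39]
```

The nut triangulates to z 0.0906 against an expected 0.0905, and the mark sits 16.4 mm out. Both agree with the description. I'll move above the nut for a near look.

Emit:
arm_command(commands=[-0.27,-0.254,-0.1,0,0,-4,1,-0.537,-0.507,-0.1,0,0,-7.4,1,-0.537,-0.507,-0.1,0,0,-7.4,1,-0.537,-0.507,-0.1,0,0,-7.4,1,-0.537,-0.507,-0.1,0,0,-7.4,1,-0.537,-0.507,-0.1,0,0,-7.4,1,-0.537,-0.507,-0.1,0,0,-7.4,1,-0.537,-0.507,-0.1,0,0,-7.4,1])

```text
t: 0.9
eef_pos: [0.4199, 0.2614, 0.2882]
tool_rot: [-0.0, 0.13, 0.991, -0.0]
contact_force: [0.6, 0.1, 0.5]
gripper_width: 0.998
grasp_force: 0.0
```

Run:
```python
from h import *
go([.56,-.05,.33],165)
```

```text
t 0.9 pos [0.4199 0.2614 0.2882] head 165.01 F [0.6 0.1 0.5] w 0.998
shift mm [-215.8 -264.5  -41.9] turn [-0.01 -0.02  0.01]
```

Emit:
arm_command(commands=[-0.216,-0.264,-0.042,0,0,0,1,-0.216,-0.264,-0.042,0,0,0,1,-0.216,-0.264,-0.042,0,0,0,1,-0.216,-0.264,-0.042,0,0,0,1,-0.216,-0.264,-0.042,0,0,0,1,-0.216,-0.264,-0.042,0,0,0,1,-0.216,-0.264,-0.042,0,0,0,1,-0.216,-0.264,-0.042,0,0,0,1])

```text
t: 1.7
eef_pos: [0.5611, -0.0547, 0.3307]
tool_rot: [0.001, 0.135, 0.991, -0.002]
contact_force: [-0.2, -0.3, -0.0]
gripper_width: 1.001
grasp_force: 0.0
```

Run:
```python
from h import *
c=snap('wrist','w1.png'); print(c['pose'].round(3),c['camera_matrix'])
print(proj(c,[.6135,-.051,.0905]),proj(c,[.63,-.052,.0845]),proj(c,[.52,-.332,.083]))
go([.47,-.33,.25],175)
```

```text
[[ 0.268  0.925  0.267  0.494]
 [ 0.963 -0.257 -0.078 -0.034]
 [-0.003  0.278 -0.96   0.473]
 [ 0.     0.     0.     1.   ]] [[279.54704183   0.         254.90652278]
 [  0.         279.54704183 194.02113285]
 [  0.           0.           1.        ]]
[266.95198636 199.75429217] [269.01895833 209.03333782] [ 62.61244377 188.33995592]
t 1.75 pos [ 0.5603 -0.0509  0.33  ] head 164.65 F [-0.8  1.  -0.1] w 1.002
shift mm [  13.2 -292.9   80.4] turn [-8.000e-02  1.000e-02 -1.035e+01]
```

View pics/w1.png

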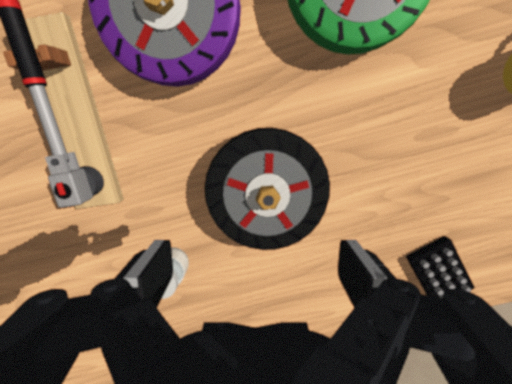

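The wrist view has the black wheel's nut at (267,198), matching the prediction of (267,200). The wrench head is at (70,190). Next I'll go over the wrench.

Emit:
arm_command(commands=[0.013,-0.293,0.07,0,0,-10.3,1,0.013,-0.293,0.07,0,0,-10.3,1,0.013,-0.293,0.07,0,0,-10.3,1,0.013,-0.293,0.07,0,0,-10.3,1,0.013,-0.293,0.07,0,0,-10.3,1,0.013,-0.293,0.07,0,0,-10.3,1,0.013,-0.293,0.07,0,0,-10.3,1,0.013,-0.293,0.07,0,0,-10.3,1])

```text
t: 2.55
eef_pos: [0.4708, -0.3269, 0.2592]
tool_rot: [-0.001, 0.042, 0.999, 0.001]
contact_force: [0.1, 0.6, -0.1]
gripper_width: 1.0
grasp_force: 0.0
```

Run:
```python
from h import *
c=snap('wrist','w2.png'); print(proj(c,[.52,-.332,.083]))
x=cv2.resize(c['img'],(800,600),interpolation=cv2.INTER_CUBIC); cv2.imwrite('pics/w2b.png',x[:,:,::-1])
go([.52,-.332,.20],175)
```

```text
[253.19027874 215.89618334]
t 2.6 pos [ 0.472  -0.3254  0.2596] head 175.37 F [0.2 0.  0. ] w 1.003
shift mm [-48.4  -2.8  59.5] turn [ 0.08 -0.04  0.37]
```

View pics/w2b.png

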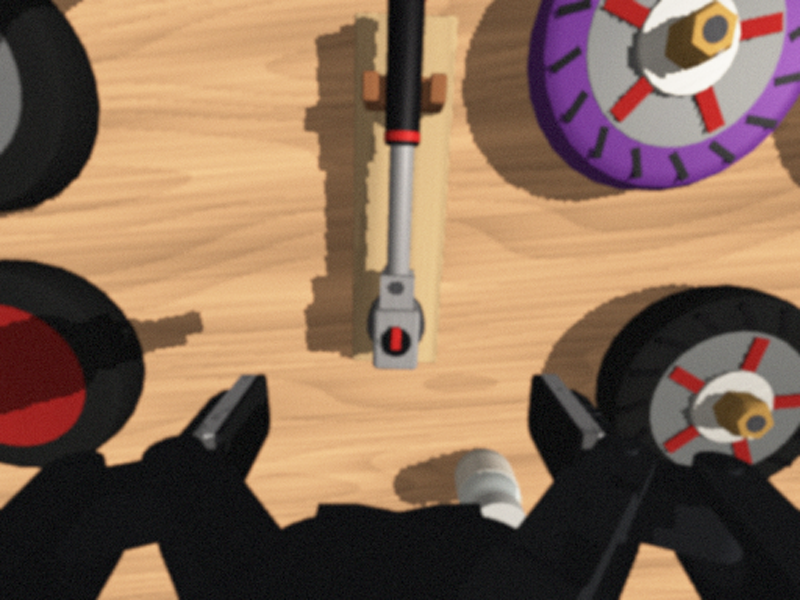

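The head's top face centre is at (397,339) in this enlargement, about 1 px from prediction. The handle axis passes (404,100).

Run:
```python
from h import *
c=load('w2.png');s=1.5625
H=at_z(c,397/s,339/s,.083)
for u,v in((404,100),(400.5,200),(403.5,60)):
    g=at_z(c,u/s,v/s,.064+(.013 if v<150 else .009)); d=g-H; print(g,np.degrees(np.arctan2(d[1],d[0])),np.hypot(*d[:2]))
print(H); go([H[0],H[1],.16],174)
```

```text
[ 0.35082756 -0.31176917  0.077     ] 173.55654040257483 0.17171837824933556
[ 0.4171608  -0.31963095  0.073     ] 173.7575082323391 0.10492252770674827
[ 0.32635013 -0.31013486  0.077     ] 173.88442394529557 0.1962278023350538
[ 0.5214612  -0.33103987  0.083     ]
t 2.6 pos [ 0.472  -0.3254  0.2596] head 175.37 F [0.2 0.  0. ] w 1.003
shift mm [-49.8  -1.8  99.5] turn [ 0.08 -0.04  1.37]
```

Emit:
arm_command(commands=[-0.05,-0.002,0.04,0,0,1.6,1,-0.05,-0.002,0.08,0,0,1.6,1,-0.05,-0.002,0.12,0,0,1.6,1,-0.05,-0.002,0.15,0,0,1.6,1,-0.05,-0.002,0.15,0,0,1.6,1,-0.05,-0.002,0.15,0,0,1.6,1])

```text
t: 3.2
eef_pos: [0.5226, -0.3313, 0.1107]
tool_rot: [0.0, 0.054, 0.999, 0.0]
contact_force: [-0.8, -0.2, 0.2]
gripper_width: 1.0
grasp_force: 0.0
```

Run:
```python
from h import *
go([.5215,-.331,.052],173.7)
```

```text
t 3.2 pos [ 0.5226 -0.3313  0.1107] head 173.86 F [-0.8 -0.2  0.2] w 1.0
shift mm [ 1.1  0.1 58.7] turn [0.05 0.01 0.16]
```

Emit:
arm_command(commands=[0.001,0,0.03,0,0,0.2,1,0.001,0,0.058,0,0,0.2,1,0.001,0,0.058,0,0,0.2,1,0.001,0,0.058,0,0,0.2,0.3,0.001,0,0.058,0,0,0.2,0.1,0.001,0,0.058,0,0,0.2,0,0.001,0,0.058,0,0,0.2,0,0.001,0,0.058,0,0,0.2,0], force=60)

```text
t: 4.0
eef_pos: [0.5215, -0.3337, 0.0539]
tool_rot: [0.001, 0.057, 0.998, -0.0]
contact_force: [-0.6, 0.8, 6.3]
gripper_width: 0.412
grasp_force: 61.3
```

Emit:
arm_command(commands=[0,0,0,0,0,0,0,0,0,0,0,0,0,0,0,0,0,0,0,0,0])

```text
t: 4.3
eef_pos: [0.5215, -0.3337, 0.0539]
tool_rot: [0.001, 0.057, 0.998, -0.0]
contact_force: [-0.7, -0.2, 6.6]
gripper_width: 0.409
grasp_force: 61.3
```

Emit:
arm_command(commands=[0,0,-0.015,0,0,0,0,0,0,-0.03,0,0,0,0,0,0,-0.06,0,0,0,0,0,0,-0.09,0,0,0,0,0,0,-0.13,0,0,0,0,0,0,-0.13,0,0,0,0,0,0,-0.13,0,0,0,0])

```text
t: 5.0
eef_pos: [0.5204, -0.333, 0.1832]
tool_rot: [0.001, 0.057, 0.998, -0.0]
contact_force: [-0.5, 0.7, -6.8]
gripper_width: 0.408
grasp_force: 61.5
```

Run:
```python
from h import *
a=snap('scene','s2.png');w=snap('wrist','w3.png');t=snap('top','t2.png')
go([.6135,-.051,.184],117); o=get_obs();print(o['torque'],o['grasp_force'])
A=cv2.resize(a['img'][120:330,40:300],(520,420));B=w['img'][:,150:400]
T=cv2.resize(t['img'][150:290,350:440],(270,420));C=np.zeros((600,800,3),np.uint8)
C[:420,:520]=A;C[:420,525:795]=T;C[420:,:400]=w['img'][80:260,60:460];cv2.imwrite('pics/c2.png',C[:,:,::-1])
```

```text
t 5.15 pos [ 0.5192 -0.332   0.1804] head 173.52 F [ 0.5  0.4 -6.1] w 0.41
shift mm [-62.  289.8  -3.4] turn [-2.000e-02 -2.100e-01  5.652e+01]
[ 0.01757698 -0.09112338  0.03619889] 61.4660918712616
```

View pics/c2.png

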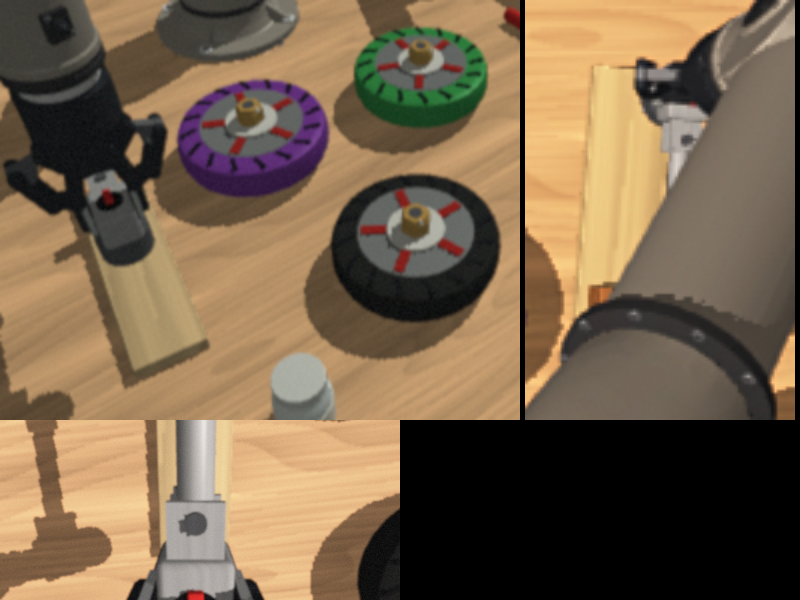

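Wrench is held (about 6.5 N of weight) and hanging level. I'll measure where the head sits in the grip.

Run:
```python
from h import *
w=load('w3.png');x=w['img'][0:300,180:340];x=cv2.resize(x[100:300],(480,600),interpolation=cv2.INTER_CUBIC)
y=cv2.resize(w['img'][0:100,180:340],None,fx=2,fy=2);C=np.zeros((600,800,3),np.uint8);C[:,:480]=x;C[:200,480:]=y;cv2.imwrite('pics/c3.png',C[:,:,::-1])
```

```text
(no output)
```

View pics/c3.png

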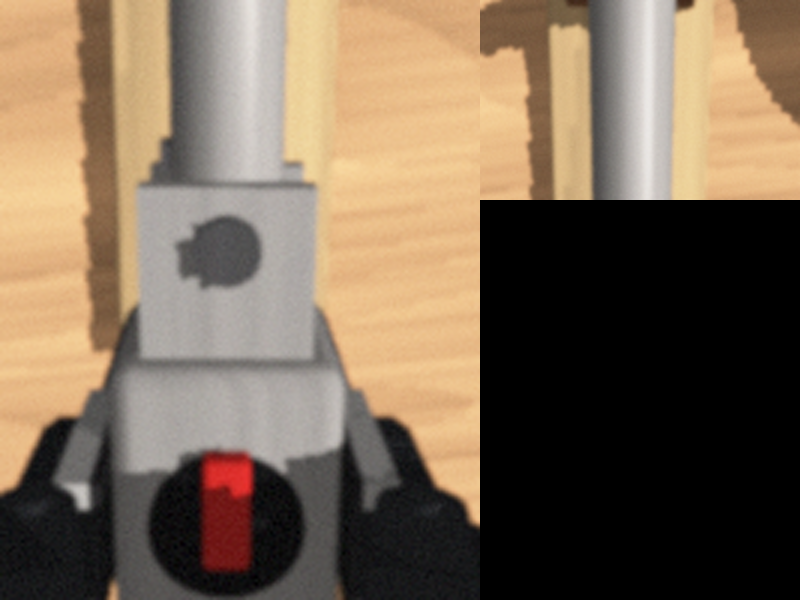

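Run:
```python
from h import *
w=load('w3.png');o=get_obs();q=o['tool_rot'];r=R.from_quat([q[1],q[2],q[3],q[0]])
zt=.2095
for n,u,v,z in(('ring',256,275,zt),('blockedge',256.5,220.5,zt),('pin',256,184,zt-.004),('tube',256,106.7,.1905+.009),('tube2',256,10,.1905+.009)):
    p=at_z(w,u,v,z); print(n,p.round(4),(r.inv().apply(p-o['eef_pos'])*1000).round(1))
for e in (-80,-30,0,30):print(proj(w,o['eef_pos']+r.apply([0,0,e*1e-3])))
```

```text
ring [ 0.5226 -0.3311  0.2095] [ -3.2   1.3 -29.1]
blockedge [ 0.4956 -0.3278  0.2095] [ 24.    1.5 -29. ]
pin [ 0.4802 -0.3263  0.2055] [ 39.5   1.3 -25. ]
tube [ 0.4479 -0.3226  0.1995] [ 71.9   1.3 -18.9]
tube2 [ 0.412  -0.3186  0.1995] [108.1   1.2 -18.7]
[251.98598473 363.38081697]
[253.16579879 269.9258478 ]
[253.52816731 241.2220552 ]
[253.77840588 221.40025497]
```

Run:
```python
from h import *
from scipy.optimize import minimize
def model(x,y,th):
    P=[]
    for k in range(6):
        a=th+np.pi/6+k*np.pi/3
        for rr,z in((13/np.cos(np.pi/6),.0905),(16/np.cos(np.pi/6),.0845),(16/np.cos(np.pi/6),.066)):
            P.append([x+rr*1e-3*np.cos(a),y+rr*1e-3*np.sin(a),z])
    return np.array(P)
S=8
for f,c0 in(('t1.png',(291,156)),('w1.png',(267,199)),('s1.png',(248,230))):
    c=load(f);x0,y0=c0[0]-25,c0[1]-25
    im=c['img'][y0:y0+50,x0:x0+50];hsv=cv2.cvtColor(cv2.resize(im,None,fx=S,fy=S,interpolation=cv2.INTER_CUBIC),cv2.COLOR_RGB2HSV)
    m=cv2.inRange(hsv,(12,110,60),(30,255,255))
    n,l,st,ce=cv2.connectedComponentsWithStats(m)
    # component nearest centre
    k=1+np.argmin([np.hypot(*(q-200))-0.01*s[4] for q,s in zip(ce[1:],st[1:])])
    pts=np.argwhere(l==k)[:,::-1]; hull=cv2.convexHull(pts.astype(np.int32)); M=np.zeros((400,400),np.uint8);cv2.fillConvexPoly(M,hull,1)
    def cost(v):
        p=np.array([proj(c,q) for q in model(.6135+v[0]*1e-3,-.051+v[1]*1e-3,v[2]*.05)])
        h=cv2.convexHull((((p-[x0,y0]+.5)*S)*16).round().astype(np.int32)); N=np.zeros((400,400),np.uint8)
        cv2.fillConvexPoly(N,h,1,shift=4); return 1-(M&N).sum()/(M|N).sum()
    best=min((minimize(cost,[0,0,t],method='Nelder-Mead',options=dict(initial_simplex=np.array([[0,0,t],[3,0,t],[0,3,t],[0,0,t+3]]))) for t in(-4,-1,2,5)),key=lambda r:r.fun)
    print(f,'area',M.sum()/64,'xy',.6135+best.x[0]*1e-3,-.051+best.x[1]*1e-3,'deg',np.degrees(best.x[2]*.05),'1-IoU',best.fun)
```

```text
t1.png area 112.5 xy 0.6151525458263354 -0.049878170415070186 deg -8.277667073118348 1-IoU 0.07466906567279274
w1.png area 414.09375 xy 0.615063279355602 -0.049691575147467304 deg -15.603163410093979 1-IoU 0.13108196721311471
s1.png area 187.1875 xy 0.6128601473036408 -0.05159445916834626 deg -3.7982277353666136 1-IoU 0.11403638515012571
```

Run:
```python
from h import *
go([.575,-.104,.184],117)
```

```text
t 5.15 pos [ 0.5192 -0.332   0.1804] head 173.52 F [ 0.5  0.4 -6.1] w 0.41
shift mm [-29.7 232.8  -3.4] turn [-2.000e-02 -2.100e-01  5.652e+01]
```

Emit:
arm_command(commands=[-0.004,0.03,-0.003,0,0,7,0,-0.008,0.06,-0.003,0,0,14,0,-0.012,0.09,-0.003,0,0,21,0,-0.016,0.12,-0.003,0,0,28,0,-0.02,0.15,-0.003,0,0,35,0,-0.024,0.18,-0.003,0,0,42,0,-0.027,0.21,-0.003,0,0,49,0,-0.03,0.233,-0.003,0,0,56.5,0])

```text
t: 5.95
eef_pos: [0.5758, -0.1023, 0.1834]
tool_rot: [-0.002, 0.524, 0.852, -0.001]
contact_force: [0.6, -0.0, -6.6]
gripper_width: 0.411
grasp_force: 61.7
```

Emit:
arm_command(commands=[0,0,0,0,0,0,0,0,0,0,0,0,0,0,0,0,0,0,0,0,0,0,0,0,0,0,0,0])

```text
t: 6.35
eef_pos: [0.5758, -0.1063, 0.1848]
tool_rot: [-0.0, 0.523, 0.852, -0.0]
contact_force: [0.5, 0.2, -5.5]
gripper_width: 0.409
grasp_force: 61.9
```

Run:
```python
from h import *
w=snap('wrist','w4.png');go([.6145,-.0505,.184],117)
print(proj(w,[.6145,-.0505,.0905]))
x=w['img'][60:300,150:470];cv2.imwrite('pics/c4.png',cv2.resize(x,None,fx=2.5,fy=2.5,interpolation=cv2.INTER_CUBIC)[:,:,::-1])
```

```text
t 6.4 pos [ 0.576  -0.1061  0.1849] head 116.92 F [ 1.2  0.9 -5.7] w 0.412
shift mm [32.2 59.5  0.9] turn [-0.03  0.   -0.08]
[323.89532777 160.51428184]
```

View pics/c4.png

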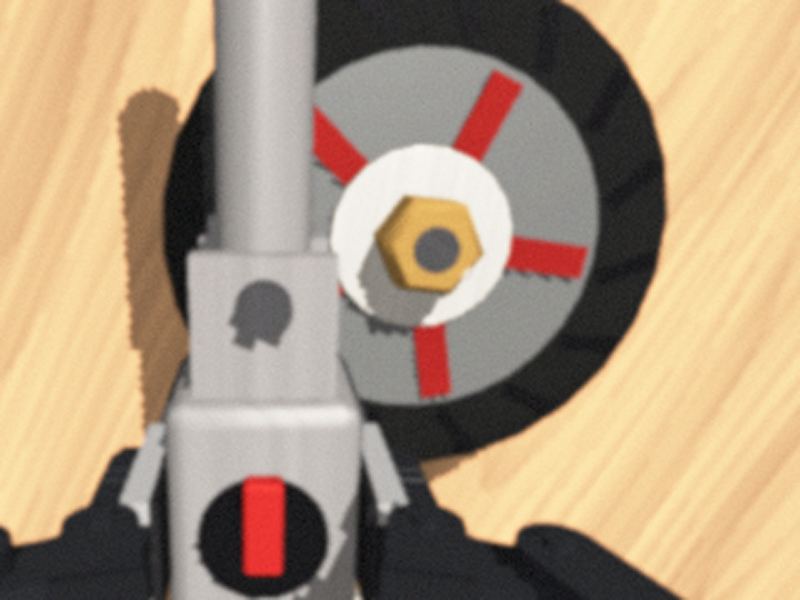

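Run:
```python
from h import *
from scipy.optimize import minimize
c=load('w4.png');S=6;x0,y0=290,125
hsv=cv2.cvtColor(cv2.resize(c['img'][y0:y0+65,x0:x0+65],None,fx=S,fy=S,interpolation=cv2.INTER_CUBIC),cv2.COLOR_RGB2HSV)
m=cv2.inRange(hsv,(12,110,60),(32,255,255))
cn=max(cv2.findContours(m,cv2.RETR_EXTERNAL,cv2.CHAIN_APPROX_NONE)[0],key=cv2.contourArea);M=np.zeros_like(m);cv2.fillConvexPoly(M,cv2.convexHull(cn),1)
def cost(v):
    P=[]
    for k in range(6):
        a=np.radians(v[2])+np.pi/6+k*np.pi/3
        for rr,z in((13,.0905),(16,.0845),(16,.066)):
            rr/=np.cos(np.pi/6); P.append(proj(c,[.6145+(v[0]+rr*np.cos(a))*1e-3,-.0505+(v[1]+rr*np.sin(a))*1e-3,z]))
    h=cv2.convexHull((((np.array(P)-[x0,y0]+.5)*S)*16).round().astype(np.int32));N=np.zeros_like(M)
    cv2.fillConvexPoly(N,h,1,shift=4);return 1-(M&N).sum()/(M|N).sum()
for t in(-20,-10,0,10,20):
    b=minimize(cost,[0,0,t],method='Nelder-Mead',options=dict(initial_simplex=np.array([[0,0,t],[3,0,t],[0,3,t],[0,0,t+6]])));print(b.x.round(2),b.fun.round(4))
o=get_obs();q=o['tool_rot'];r=R.from_quat([q[1],q[2],q[3],q[0]])
zt=.1849+.0141+.015
for n,u,v,z in(('ring',255.6,275.2,zt),('edge',255.6,220.5,zt),('pin',255.4,185,zt-.004),('nutface',324.8,160,.0905)):
    p=at_z(c,u,v,z); print(n,p.round(4),(r.inv().apply(p-o['eef_pos'])*1000).round(1))
```

```text
[ -0.45   0.61 -13.55] 0.0942
[ -0.58   0.36 -10.74] 0.0948
[ -0.57   0.65 -15.71] 0.0941
[-0.31  0.1  -8.78] 0.0954
[-0.25  0.88 45.07] 0.0943
ring [ 0.5774 -0.1066  0.214 ] [ -1.1   1.  -29.1]
edge [ 0.5652 -0.0826  0.214 ] [ 25.9   1.  -29.1]
pin [ 0.5583 -0.0693  0.21  ] [ 40.8   0.9 -25.1]
nutface [ 0.615  -0.0498  0.0905] [32.6 60.3 94.4]
```

```bash
python3 - <<'E'
from h import *
c=load('w4.png')
for ctr in ([.6150,-.0498],[.6142,-.0500]):
  for z,L in((.0845,[(466,198),(483,247),(448,292)]),(.066,[(378,238)])):
    for u,v in L:
        d=at_z(c,150+u/2.5,60+v/2.5,z)[:2]-ctr; print(z,np.hypot(*d)*1e3,(np.degrees(np.arctan2(d[1],d[0]))-30+30)%60-30)
# edge lines of image gradient inside nut: direction of straight edges of silhouette at .0845
E
python3 - <<'E'
import sys;sys.path.insert(0,'.')
import os;os.chdir('.')
from h import *
c=load('w4.png');S=4
im=cv2.resize(c['img'][130:185,295:350],None,fx=12,fy=12,interpolation=cv2.INTER_CUBIC)
for th in(-4,-12):
    y=im.copy()
    for rr,z,col in((13,.0905,(255,0,0)),(16,.0845,(0,255,0)),(16,.066,(0,0,255))):
        P=[]
        for k in range(6):
            a=np.radians(th+30+60*k);r_=rr/np.cos(np.pi/6)*1e-3
            P.append((proj(c,[.615+r_*np.cos(a),-.0498+r_*np.sin(a),z])-[295,130]+.5)*12)
        cv2.polylines(y,[np.array(P).round().astype(np.int32)],True,col,1)
    im2=cv2.resize(y,(400,400)) if th==-4 else np.hstack([im2,cv2.resize(y,(400,400))])
cv2.imwrite('pics/c5.png',im2[:,:,::-1])
E
```

```text
0.0845 19.80799960011235 -4.019283470856479
0.0845 17.4745641558249 -2.6277284783985166
0.0845 17.17431839417096 -11.090888158776764
0.066 16.28211945806445 -5.359028852359842
0.0845 20.078893878081445 -6.257061826955905
0.0845 18.2779382910721 -3.2239849229163937
0.0845 17.658766083954006 -8.895250298611955
0.066 15.472326980168015 -4.797046292335921
```

View pics/c5.png

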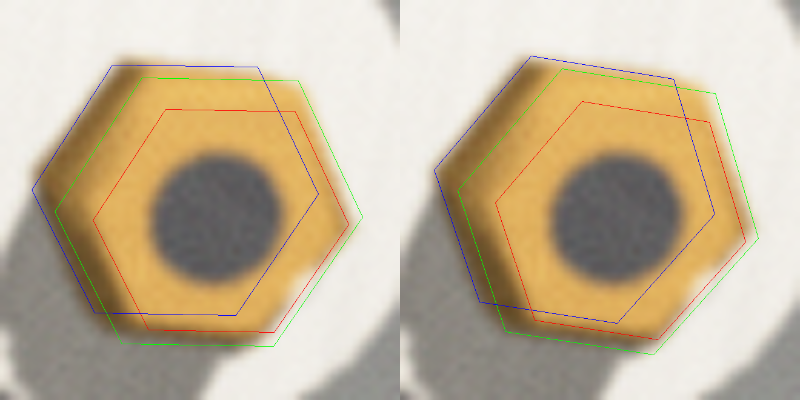

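The white mark and hex edges show the nut's x near −8°, so the handle should point to about 112°. Measured relative to the held socket, I need to shift (33, 59) mm in tool axes.

Emit:
arm_command(commands=[0.011,0.02,0,0,0,2,0,0.022,0.04,0,0,0,5,0,0.033,0.059,0,0,0,5,0,0.033,0.059,0.02,0,0,5,0,0.033,0.059,0.04,0,0,5,0,0.033,0.059,0.05,0,0,5,0,0.033,0.059,0.05,0,0,5,0,0.033,0.059,0.05,0,0,5,0])

```text
t: 7.2
eef_pos: [0.6145, -0.0491, 0.1356]
tool_rot: [0.0, 0.559, 0.829, 0.0]
contact_force: [-0.1, -0.3, -6.0]
gripper_width: 0.408
grasp_force: 61.7
```

Emit:
arm_command(commands=[0,0,0.002,0,0,0,0,0,0,0.004,0,0,0,0,0,0,0.006,0,0,0,0,0,0,0.008,0,0,0,0,0,0,0.01,0,0,0,0,0,0,0.01,0,0,0,0])

```text
t: 7.8
eef_pos: [0.6138, -0.0486, 0.1247]
tool_rot: [-0.0, 0.559, 0.829, -0.0]
contact_force: [-0.0, -0.1, -5.5]
gripper_width: 0.41
grasp_force: 61.8
```

Emit:
arm_command(commands=[0,0,0.001,0,0,0,0,0,0,0.002,0,0,0,0,0,0,0.003,0,0,0,0,0,0,0.004,0,0,0,0,0,0,0.004,0,0,0,0])

```text
t: 8.3
eef_pos: [0.6139, -0.0487, 0.1209]
tool_rot: [-0.0, 0.559, 0.829, -0.0]
contact_force: [-0.6, 1.0, -6.0]
gripper_width: 0.413
grasp_force: 61.8
```

Emit:
arm_command(commands=[0,0,0.001,0,0,0,0,0,0,0.002,0,0,0,0,0,0,0.003,0,0,0,0,0,0,0.004,0,0,0,0,0,0,0.004,0,0,0,0])

```text
t: 8.8
eef_pos: [0.6139, -0.0489, 0.1169]
tool_rot: [-0.0, 0.559, 0.829, -0.0]
contact_force: [-0.9, -1.0, -6.2]
gripper_width: 0.411
grasp_force: 62.1
```

Emit:
arm_command(commands=[0,0,0.002,0,0,0,0,0,0,0.004,0,0,0,0,0,0,0.006,0,0,0,0,0,0,0.006,0,0,0,0])

```text
t: 9.2
eef_pos: [0.6138, -0.0489, 0.1107]
tool_rot: [-0.0, 0.559, 0.829, -0.0]
contact_force: [-0.7, -1.0, -7.8]
gripper_width: 0.408
grasp_force: 62.0
```

Emit:
arm_command(commands=[0,0,0.002,0,0,0,0,0,0,0.004,0,0,0,0,0,0,0.006,0,0,0,0,0,0,0.007,0,0,0,0,0,0,0.007,0,0,0,0])

```text
t: 9.7
eef_pos: [0.6139, -0.0489, 0.1038]
tool_rot: [-0.0, 0.559, 0.829, -0.0]
contact_force: [-1.5, -3.5, -6.8]
gripper_width: 0.41
grasp_force: 62.0
```

Emit:
arm_command(commands=[0,0,0.001,0,0,0,0,0,0,0.0015,0,0,0,0,0,0,0.002,0,0,0,0,0,0,0.002,0,0,0,0])

```text
t: 10.1
eef_pos: [0.6139, -0.0489, 0.1021]
tool_rot: [-0.0, 0.559, 0.829, -0.0]
contact_force: [-2.2, -3.8, -3.8]
gripper_width: 0.411
grasp_force: 62.2
```

Emit:
arm_command(commands=[0,0,0,0,0,0,0.6,0,0,0,0,0,0,1,0,0,0,0,0,0,1,0,0,0,0,0,0,1,0,0,-0.03,0,0,0,1,0,0,-0.06,0,0,0,1,0,0,-0.1,0,0,0,1,0,0,-0.1,0,0,0,1])

```text
t: 10.9
eef_pos: [0.6174, -0.0495, 0.2075]
tool_rot: [0.004, 0.559, 0.829, 0.003]
contact_force: [0.0, -1.0, 0.4]
gripper_width: 0.997
grasp_force: 0.0
```

Run:
```python
from h import *
a=snap('scene','s3.png');w=snap('wrist','w5.png');go([.5,.1,.2],112)
C=np.zeros((600,800,3),np.uint8);C[:384,:512]=w['img'];C[384:,:400]=cv2.resize(a['img'][150:300,130:350],(400,273))[:216];cv2.imwrite('pics/c6.png',C[:,:,::-1])
```

```text
t 11.0 pos [ 0.6148 -0.0484  0.2031] head 112.03 F [-0.1 -0.1 -0.6] w 0.999
shift mm [180.6 -50.7   2.9] turn [0.15 0.01 0.03]
```

View pics/c6.png

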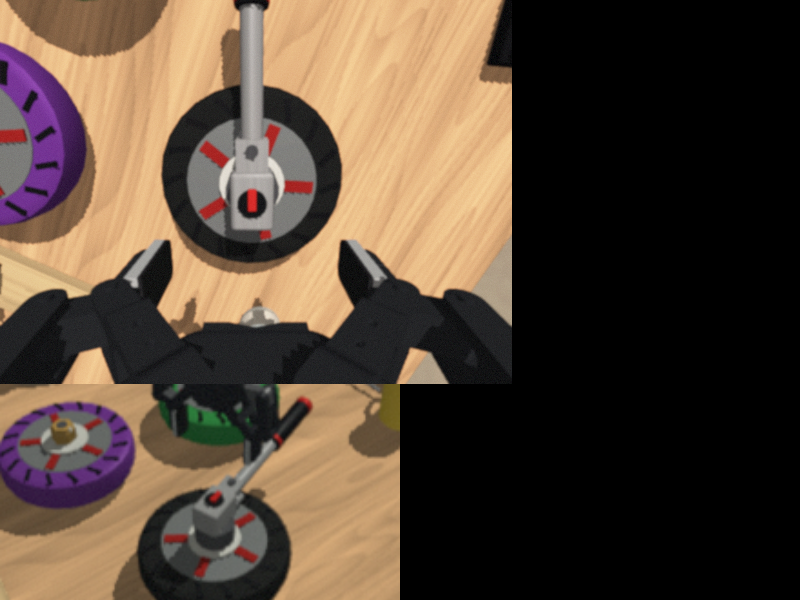

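The wrench is seated: the scene crop shows its socket down on the white hub, and the wrist view has the head's ring at (252,203) with the tube along column 252. Next I'll place the fingers astride the handle grip.

Run:
```python
from h import *
c=load('w5.png')
r=at_z(c,252,203,.131);e=at_z(c,252.5,171,.131)
t=at_z(c,251.5,30,.121);d=t-r;print(r,e,t,np.degrees(np.arctan2(d[1],d[0])),np.hypot(*d[:2]))
a=load('s3.png')
# red end band centre in scene crop
u=130+305/400*220;v=150+(404-384)*150/273;print(at_z(a,u,v,.112))
h=112;x=.6143+.2*np.cos(np.radians(h));y=-.0497+.2*np.sin(np.radians(h));go([x,y,.203],h)
```

```text
[ 0.61482833 -0.04866235  0.131     ] [ 0.60533917 -0.02393487  0.131     ] [0.56686712 0.06990583 0.121     ] 112.0234918041234 0.1279010908817462
[0.52440475 0.17909892 0.112     ]
t 11.0 pos [ 0.6148 -0.0484  0.2031] head 112.03 F [-0.1 -0.1 -0.6] w 0.999
shift mm [ 1.99e+02 -8.00e-01  1.00e-01] turn [0.15 0.01 0.03]
```

Emit:
arm_command(commands=[0.05,0,0,0,0,0,1,0.1,0,0,0,0,0,1,0.15,-0.001,0,0,0,0,1,0.199,-0.001,0,0,0,0,1,0.199,-0.001,0.04,0,0,0,1,0.199,-0.001,0.08,0,0,0,1,0.199,-0.001,0.115,0,0,0,1,0.199,-0.001,0.115,0,0,0,1])

```text
t: 11.8
eef_pos: [0.5342, 0.1349, 0.0822]
tool_rot: [-0.003, 0.559, 0.829, -0.004]
contact_force: [0.8, 1.0, 0.4]
gripper_width: 1.003
grasp_force: 0.0
```

Emit:
arm_command(commands=[0,0,0,0,0,0,0.7,0,0,0,0,0,0,0.5,0,0,0,0,0,0,0.45,0,0,0,0,0,0,0.45,0,0,0,0,0,0,0.45], force=20)

```text
t: 12.3
eef_pos: [0.539, 0.1357, 0.0879]
tool_rot: [0.0, 0.559, 0.829, 0.001]
contact_force: [-0.4, 0.3, -0.4]
gripper_width: 0.449
grasp_force: 0.0
```

Emit:
arm_command(commands=[-0.0001,0.007,0,0,0,2,0.45,-0.0005,0.014,0,0,0,4,0.45,-0.0011,0.0209,0,0,0,6,0.45,-0.0019,0.0278,0,0,0,8,0.45])

```text
t: 12.7
eef_pos: [0.5656, 0.1444, 0.0869]
tool_rot: [-0.0, 0.617, 0.787, -0.0]
contact_force: [-1.0, -0.1, -0.4]
gripper_width: 0.451
grasp_force: 0.4
```

Emit:
arm_command(commands=[-0.0001,0.007,0,0,0,2,0.45,-0.0005,0.014,0,0,0,4,0.45,-0.0011,0.0209,0,0,0,6,0.45,-0.0019,0.0278,0,0,0,8,0.45])

```text
t: 13.1
eef_pos: [0.5926, 0.1488, 0.0868]
tool_rot: [-0.0, 0.67, 0.742, -0.0]
contact_force: [-3.1, -1.3, -0.1]
gripper_width: 0.455
grasp_force: 1.2
```

Emit:
arm_command(commands=[-0.0001,0.007,0,0,0,2,0.45,-0.0005,0.014,0,0,0,4,0.45,-0.0011,0.0209,0,0,0,6,0.45,-0.0011,0.0209,0,0,0,6,0.45])

```text
t: 13.5
eef_pos: [0.6146, 0.15, 0.0871]
tool_rot: [0.001, 0.708, 0.707, 0.0]
contact_force: [-1.7, 0.2, -0.4]
gripper_width: 0.449
grasp_force: 0.3
```

Emit:
arm_command(commands=[-0.0001,0.007,0,0,0,2,0.45,-0.0005,0.014,0,0,0,4,0.45,-0.0011,0.0209,0,0,0,6,0.45,-0.0011,0.0209,0,0,0,6,0.45])

```text
t: 13.9
eef_pos: [0.6355, 0.1489, 0.0872]
tool_rot: [0.001, 0.744, 0.669, 0.0]
contact_force: [-1.0, 0.6, 0.3]
gripper_width: 0.447
grasp_force: 0.4
```

Emit:
arm_command(commands=[-0.0001,0.007,0,0,0,2,0.45,-0.0005,0.014,0,0,0,4,0.45,-0.0011,0.0209,0,0,0,6,0.45,-0.0011,0.0209,0,0,0,6,0.45])

```text
t: 14.3
eef_pos: [0.6548, 0.1458, 0.0866]
tool_rot: [-0.001, 0.778, 0.629, -0.001]
contact_force: [-5.3, 0.1, -0.3]
gripper_width: 0.452
grasp_force: 2.2
```

Emit:
arm_command(commands=[0,0,0,0,0,0,0.45,0,0,0,0,0,0,0.45])

```text
t: 14.5
eef_pos: [0.6547, 0.1458, 0.0869]
tool_rot: [-0.0, 0.777, 0.629, -0.0]
contact_force: [-3.7, 0.3, 0.6]
gripper_width: 0.451
grasp_force: 2.0
```

Emit:
arm_command(commands=[-0.0001,0.0035,0,0,0,1,0.45,-0.0001,0.007,0,0,0,2,0.45,-0.0001,0.007,0,0,0,2,0.45,-0.0001,0.007,0,0,0,2,0.45])

```text
t: 14.9
eef_pos: [0.6599, 0.1447, 0.0864]
tool_rot: [-0.002, 0.788, 0.616, -0.001]
contact_force: [-8.7, 0.6, 1.5]
gripper_width: 0.453
grasp_force: 4.3
```

Emit:
arm_command(commands=[-0.0001,0.0052,0,0,0,1.5,0.45,-0.0003,0.0105,0,0,0,3,0.45,-0.0006,0.0157,0,0,0,4.5,0.45,-0.0011,0.0209,0,0,0,6,0.45,-0.0017,0.0261,0,0,0,7.5,0.45,-0.0017,0.0261,0,0,0,7.5,0.45])

```text
t: 15.5
eef_pos: [0.686, 0.1364, 0.0866]
tool_rot: [-0.001, 0.827, 0.562, -0.001]
contact_force: [-6.2, 0.3, 0.8]
gripper_width: 0.448
grasp_force: 3.1
```

Run:
```python
from h import *
c=snap('wrist','w7.png');t=snap('top','t7.png');s=snap('scene','s7.png');go([.6,.15,.087],68)
im=c['img'];hsv=cv2.cvtColor(im,cv2.COLOR_RGB2HSV)
m=cv2.inRange(hsv,(0,150,80),(6,255,255))|cv2.inRange(hsv,(174,150,80),(180,255,255))
n,l,st,ce=cv2.connectedComponentsWithStats(m)
for k in range(1,n):
    if st[k,4]>15: print(st[k],ce[k].round(1),at_z(c,*ce[k],.125).round(4))
```

```text
t 15.65 pos [0.6856 0.1366 0.0866] head 68.5 F [-7.1  0.2  0.5] w 0.449
shift mm [-18.9 -84.6  -0.2] turn [-0.15  0.02  0.5 ]
[ 209  169   61   33 1588] [238.5 186.5] [0.6965 0.1796 0.125 ]
```

Force peaked near 9 N, then fell to about 7 N over 27 mm. That means the handle broke over by roughly 0.17–0.2 rad. I'm backing off slowly.

Emit:
arm_command(commands=[-0.0001,-0.0052,0,0,0,-1.5,0.45,-0.0003,-0.0105,0,0,0,-3,0.45,-0.0006,-0.0157,0,0,0,-4.5,0.45,-0.0011,-0.0209,0,0,0,-6,0.45,-0.0017,-0.0261,0,0,0,-7.5,0.45,-0.0025,-0.0313,0,0,0,-9,0.45,-0.0037,-0.0382,0,0,0,-11,0.45,-0.0037,-0.0382,0,0,0,-11,0.45])

```text
t: 16.45
eef_pos: [0.6504, 0.1473, 0.0877]
tool_rot: [0.0, 0.768, 0.64, 0.001]
contact_force: [-0.0, 0.2, -0.2]
gripper_width: 0.452
grasp_force: 0.0
```

Emit:
arm_command(commands=[0,0,0,0,0,0,0.45,0,0,0,0,0,0,0.7,0,0,0,0,0,0,1,0,0,0,0,0,0,1,0,0,-0.03,0,0,0,1,0,0,-0.06,0,0,0,1,0,0,-0.12,0,0,0,1,0,0,-0.12,0,0,0,1])

```text
t: 17.25
eef_pos: [0.6528, 0.146, 0.2127]
tool_rot: [0.002, 0.769, 0.639, 0.004]
contact_force: [0.4, -0.4, 1.0]
gripper_width: 0.997
grasp_force: 0.0
```

Run:
```python
from h import *
c=snap('wrist','w8.png');s=snap('scene','s8.png');t=snap('top','t8.png');go([.6,.15,.087],79.5)
f=lambda im:(lambda h:cv2.inRange(h,(0,150,80),(6,255,255))|cv2.inRange(h,(174,150,80),(180,255,255)))(cv2.cvtColor(im,cv2.COLOR_RGB2HSV))
for nm,k in(('w8.png',c),('s8.png',s)):
    n,l,st,ce=cv2.connectedComponentsWithStats(f(k['img']))
    for i in range(1,n):
        if st[i,4]>12: print(nm,st[i,4],ce[i].round(1),at_z(k,*ce[i],.112).round(3),at_z(k,*ce[i],.131).round(4))
print('ring exp',proj(c,[.6143,-.0497,.131]),proj(s,[.6143,-.0497,.131]))
```

```text
t 17.4 pos [0.65   0.1469 0.2073] head 79.51 F [-0.4  0.9 -0.6] w 1.004
shift mm [ -6.2 -49.8 120.2] turn [ 0.04 -0.05  0.01]
w8.png 400 [246.5 148.2] [0.655 0.189 0.112] [0.6555 0.1911 0.131 ]
w8.png 290 [ 17.9 201. ] [0.442 0.181 0.112] [0.4596 0.1833 0.131 ]
w8.png 255 [ 35.7 248.5] [0.439 0.133 0.112] [0.457  0.1394 0.131 ]
w8.png 209 [248.8 248.8] [0.639 0.095 0.112] [0.6406 0.104  0.131 ]
w8.png 37 [  0.5 270.9] [0.397 0.117 0.112] [0.4175 0.1243 0.131 ]
w8.png 38 [240.  299.1] [0.619 0.041 0.112] [0.6227 0.0548 0.131 ]
w8.png 97 [290.8 317.1] [0.667 0.01  0.112] [0.6665 0.0259 0.131 ]
s8.png 113 [311.   77.7] [0.194 0.535 0.112] [0.2206 0.507  0.131 ]
s8.png 26 [317.7  86.8] [0.257 0.507 0.112] [0.282  0.4805 0.131 ]
s8.png 52 [360.2  98. ] [0.396 0.569 0.112] [0.4174 0.5401 0.131 ]
s8.png 151 [369.5 109. ] [0.462 0.539 0.112] [0.4805 0.5117 0.131 ]
s8.png 177 [302.8 131.7] [0.43  0.282 0.112] [0.4501 0.2621 0.131 ]
s8.png 14 [240.6 141.6] [0.363 0.108 0.112] [0.3847 0.0927 0.131 ]
s8.png 16 [260.5 142. ] [0.397 0.152 0.112] [0.4183 0.1354 0.131 ]
s8.png 21 [233.4 152.9] [0.39
[... 327 characters left out ...]
 [337.4 185.1] [0.655 0.195 0.112] [0.6685 0.1773 0.131 ]
s8.png 29 [180.6 186. ] [ 0.427 -0.117  0.112] [ 0.4468 -0.1249  0.131 ]
s8.png 32 [158.4 192.4] [ 0.415 -0.17   0.112] [ 0.4357 -0.1767  0.131 ]
s8.png 25 [305.5 196.6] [0.638 0.103 0.112] [0.652  0.0884 0.131 ]
s8.png 24 [248.  211.9] [ 0.597 -0.037  0.112] [ 0.6117 -0.0472  0.131 ]
s8.png 35 [264.3 224.3] [ 0.649 -0.03   0.112] [ 0.6627 -0.041   0.131 ]
s8.png 45 [226.2 234.4] [ 0.623 -0.114  0.112] [ 0.6371 -0.1221  0.131 ]
s8.png 21 [267.8 244.8] [ 0.699 -0.06   0.112] [ 0.7114 -0.0697  0.131 ]
s8.png 31 [240.3 252.3] [ 0.681 -0.117  0.112] [ 0.6932 -0.1256  0.131 ]
ring exp [251.87810065 385.55016553] [247.7910543  213.04786601]
```

Numeric check: both red bands and the socket axis line up at about 80°, so the handle is straight again. The ring sits within about 1 px of its seated position in the scene view. While it was bent, the band gave a bend of about 0.2 rad. Handing in.

```bash
python3 -c "
from h import *
print(hand_in())"
```

```text
the job is handed in; nothing more can be done
None
```

The job is handed in, but no verdict came back. By my own measurements, the wrench was seated on the brass nut and the nut turned home. The handle broke over by about 0.2 rad and straightened, and the wrench was left flat on the nut with the arm clear.

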